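Lay a culture dish on the blue-light illuminator and hold its amber shield at 45 degrees

ROBOT

A 6-joint arm with a two-finger parallel gripper is mounted at the origin on the work surface. World frame = base frame: x ahead of the robot, y to its left, z up, the work surface at z = 0. Lengths are in m, angles in rad, forces in N, time in s.
With the tool pointing down it reaches from about 0.375 to 0.975 m from the base axis. Payload 3.8 kg.
Tool frame: the origin (TCP) lies between the finger pads, 19 mm behind the fingertips; this is the grasp point; z points along the fingers, y is the line along which they close (so a half turn about z gives the same grasp; the last joint's range is limited). The gripper opens to 88 mm and grips with 3 to 60 N. Pads are 18 mm wide; open, the fingers measure 123 mm over their backs; the gripper's body (75 mm by 187 mm) begins 45 mm behind the grasp point.
Start: joints at [-1.329, 0.264, 1.604, -0, 1.274, -0.037], TCP at [0.186, -0.649, 0.257] pointing down, gripper open.
Joint ranges: [-2.63, 2.63], [-0.94, 2.18], [0.31, 2.57], [-1.31, 4.45], [0, 2.66], [-2.55, 2.55]. Speed limits (rad/s): [2.57, 2.57, 3.14, 3.14, 3.14, 3.14].

INTERFACE

Orientations are given as a unit quaternion [x, y, z, w].
In Python, from cell import ctrl, snapshot gives the robot as it stands.
- The arm moves only by the tool apply_moves, never from a script. Its argument "commands" is a list of rows, each a list of 7 numbers: the shift along the tool's x, y, z each as a share of 40 mm, from -1 to 1, then the turn, a rotation vector about the tool's x, y, z each as a share of 180 degrees, from -1 to 1, then the closure, from 0 (fully open) to 1 (shut). In form: [[tx, ty, tz, wx, wy, wz, fingers], ...]. A call has 1 to 20 rows; each row shifts and turns the commanded pose from where the row before left it, along the tool's axes as they then stand; what a row does not reach is not made up. A row lasts 1/10 s, in which the tool goes at most 50 mm and 8.59 degrees, less where a joint would pass 70% of its speed; a pose out of reach is approached as far as the arm can. A call with a number of a shift or a turn outside -1 to 1 is refused whole. A call with a gripper value outside its range is refused whole. The fingers move at their own pace and stop on an object; "grip_force" is the grip in N (left out, the last holds). Time passes only in rows, so rows that do not move let the fingers close. It gives the time, the measured TCP pose, the force, the opening and the grip force at its end, in the units of the state.
- ctrl.get_obs(): the state, without advancing time (a new reading comes with each control period).
- snapshot(name): name is "scene" or "top" or "wrist"; returns a dict with "frame" (480x640x3 uint8, blue, green, red), "fx", "fy", "cx", "cy" (pixels), "dist_coeffs" ([k1, k2, p1, p2, k3] as OpenCV has them; the pictures are not rectified), "R" (3x3) and "t" (3): a world point X has camera coordinates R X + t; the wrist camera has in their place "mount" (4x4, takes a point from camera to tool coordinates, whose origin is the TCP and whose axes are the flange's). Camera axes: x right, y down, z forward; pixel columns grow to the right and rows downward; lengths in m; the calibration is good to about 2 mm. A picture is of the moment at which its call begins: read the wrist's pose just before it. There is no depth.
- ctrl.hand_in(): hands the job in; it is judged then, once.
The state is a dict: "time_s": time; "qpos": joint angles; "dq": joint speeds; "joint_torque": joint torques, N m; "ee_pos": TCP position; "eef_rot": TCP orientation; "contact_force": force on the tool from outside, world axes, zero at the start; "ft_torque": the same for the moment, N m; "opening": finger opening in m; "finger_force": force on a finger pad.
Only numpy, scipy, OpenCV 4.12 (cv2) and the standard library are available. Lean on these libraries where they do the work, as an engineer would, in place of code of your own. Each camera call takes 0.05 s, during which the arm holds its last target. There are 200 camera calls.

TASK

Take the larger of the two closed culture dishes out of the grey bin and set it down gently, right way up, in the middle of the illuminator's blue window while its amber shield still stands open. Then take the shield by its bow handle, bring it down without letting it drop, and hold it at 45 degrees, halfway between flat shut and upright, so that I can look through it and reach in under it with both hands. The hinge is worn and the shield would fall shut, so the program finishes while still holding the handle; leave the small dish, the tip box, the tube rack and the bottle where they are.

Things in the scene. Friction and masses are not known exactly. Their poses are not given: they have to be found in the camera images.
- dish: The larger closed culture dish, 60 mm in diameter and 15 mm tall, about 30 g, off-white lid with a beige top face; it lies flat on the floor of the bin. Origin: centre of its underside, z up. The widest part (the 60 mm lid rim) spans heights 4 to 15 mm. Grip it across the diameter from above.
- small_dish: Bystander: a smaller closed dish of the same look, 35 mm in diameter and 12 mm tall, in the other half of the same bin. Origin: centre of its underside.
- bin: Grey open bin, fixed to the bench, 260 (its x) x 200 (its y) x 60 mm tall, walls and floor 4 mm thick. Origin: centre of its underside, so its inner floor is 4 mm above it. The two dishes lie 94 to 134 mm apart along its x; beside the larger dish at least 30 mm is free towards each of the y walls.
- illuminator: Blue-light illuminator, fixed to the bench: an off-white flat box 260 (x) x 260 (y) x 70 mm tall with a lit blue window in its flat top. Origin: centre of its underside; its front (switch and knob) faces its -x, the shield's hinge runs along its y near its far (+x) edge. It may stand left or right of the bin, turned by up to 0.3 rad.
- window (a point): Centre of the blue window (150 x 190 mm, flush with the top deck), on the surface, 70 mm above the bench, 12 mm in front of the illuminator's centre. Axes as the illuminator's.
- hinge (a point): Middle of the shield's hinge line, which runs along the illuminator's y: 115 mm behind the illuminator's centre (+x) and 92 mm above the bench. Axes as the illuminator's.
- shield_handle (a point): Middle of the bar of the shield's bow handle: round steel bar 12 mm thick, 120 mm long, parallel to the hinge and 220 mm from it, in the shield's plane beyond its free edge; a 29 mm gap between bar and sheet lets fingers close round the bar across the shield's plane, with the tool in line with the sheet or up to 45 degrees off. Its -x points from hinge to bar, its y along the bar.
- shield (a joint): Angle of the amber shield (5 mm sheet, 240 mm wide, reaching 185 mm from the hinge; 0.36 kg) in rad: 0 flat shut, 0.785 = 45 degrees, 1.571 upright, 1.75 stop, leaning back. At angle a the bar lies from the hinge at (-0.22 cos a, 0, 0.22 sin a) m in the illuminator's axes. It starts open at 1.62 to 1.75; forward of upright it falls shut unless held (1 to 1.6 N at the bar at 45 degrees).
- tip_box: Bystander: closed box for pipette tips, 83 x 125 x 60 mm, on the bench behind the work. Origin: centre of its underside.
- tube_rack: Bystander: white rack with small capped tubes, 75 x 105 x 46 mm, on the bench to one side. Origin: centre of its underside.
- media_bottle: Bystander: glass bottle with a white cap, 64 mm in diameter, 115 mm tall, on the bench to the other side. Origin: centre of its underside.

How it is judged:
By the outcome, as a careful person would: the job done as asked, in the order asked, and still so for the second after the job is handed in, while the arm keeps its last pose, push and grip.
It also fails if it takes over 67 s, if anything falls off the work surface, if the arm or the gripper's body presses on something with over 40 N, if the wrist force passes 120 N, or if a joint passes its speed limit or range.

## Working session

There is one attempt and no reset: what is moved stays moved. The work goes in short steps, Python scripts to look and compute and a tool call to move; the robot and the scene stay as the last step left them, time stands still between calls to the robot, and variables do not carry over. Pictures are saved under pics/ and viewed, at most 10 in all, crops included, and the job is handed in when it is done.

Besides the shell and the picture viewer there is one more tool, called after "Emit:" as name(argument=value, ...), one argument or row to a line, values as JSON. apply_moves: Moves the arm, as the interface text tells. Shift numbers are shares of 40 mm and turn numbers shares of 180 degrees, none past 1 either way. Its arguments: {"type":"object","properties":{"commands":{"type":"array","items":{"type":"array","items":{"type":"number","minimum":-1,"maximum":1}}},"grip_force":{"type":"number"}},"required":["commands"]}

```bash
mkdir -p pics; ls; python3 - <<'E'
from cell import ctrl, snapshot
import cv2,numpy as np,pickle
d={}
for n in("scene","top"):
    s=snapshot(n);d[n]=s;cv2.imwrite(f"pics/{n}0.png",s["frame"])
    print(n,s["fx"],s["fy"],s["cx"],s["cy"],s["dist_coeffs"],np.round(s["R"],3).tolist(),np.round(s["t"],3).tolist())
pickle.dump(d,open("s0.pkl","wb"))
o=ctrl.get_obs();print(o)
E
```

```text
pics
scene 496.65044787266277 496.65044787266277 317.54037505662086 243.11920844012477 [-0.10748813  0.          0.          0.          0.        ] [[-0.484, 0.875, -0.014], [0.717, 0.388, -0.579], [-0.501, -0.29, -0.815]] [0.281, -0.374, 1.624]
top 521.7614769759058 521.7614769759058 322.23634071192606 234.60867646968242 [-0.0625503  0.         0.         0.         0.       ] [[0.009, -1.0, 0.002], [-0.987, -0.009, -0.159], [0.159, -0.001, -0.987]] [0.012, 0.57, 1.177]
{'time_s': 0.1, 'qpos': array([-1.32891280e+00,  2.64677501e-01,  1.60522868e+00, -4.02783004e-05,
        1.27368816e+00, -3.68778663e-02]), 'dq': array([ 5.59991319e-06, -1.82264632e-03, -2.65547089e-03, -9.54633967e-04,
        6.01175421e-04,  2.94535113e-04]), 'joint_torque': array([ 9.66496409e-04, -5.03617501e+01, -3.58070970e+01,  7.30468752e-02,
        2.32960435e-02, -4.91393166e-05]), 'ee_pos': array([ 0.18559365, -0.64836138,  0.2562174 ]), 'eef_rot': array([ 9.90300908e-01,  1.38935631e-01, -1.21559518e-04, -9.93619861e-04]), 'contact_force': array([-0.96936229,  0.96332682, -0.37244339]), 'ft_torque': array([-0.02688685, -0.00316708,  0.01820715]), 'finger_force': 0.0, 'opening': 0.08816333730156169}
```

View pics/top0.png

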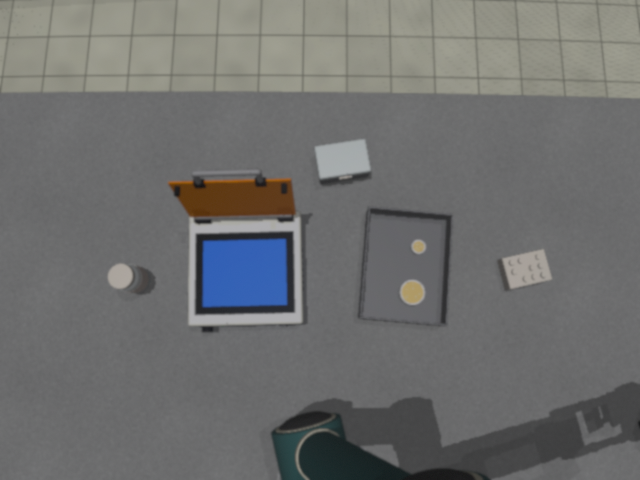

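View pics/scene0.png

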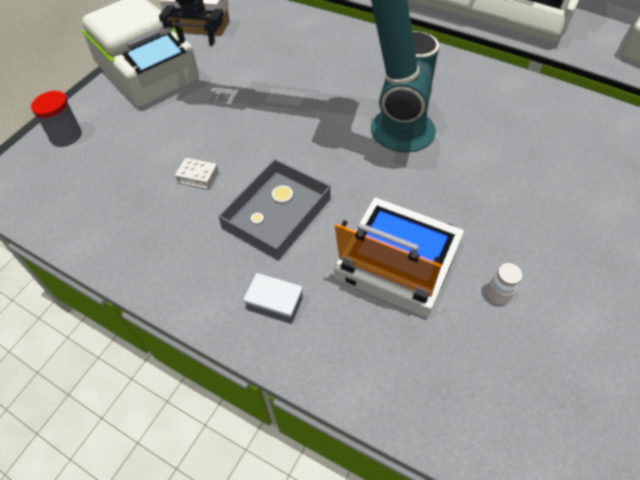

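The top view shows the large dish at (412,292), the small one at (418,246), the blue window centred at (245,272) and the handle bar at (195–260,174). The scene view shows the same layout, with the bar running from about (365,233) to (415,253).

```bash
cat > h.py <<'E'
import cv2,numpy as np
def ray(s,px):
    K=np.array([[s["fx"],0,s["cx"]],[0,s["fy"],s["cy"]],[0,0,1]])
    p=cv2.undistortPoints(np.array(px,float).reshape(-1,1,2),K,np.array(s["dist_coeffs"])).reshape(-1,2)
    R=np.array(s["R"]);d=np.c_[p,np.ones(len(p))]@R
    return -R.T@np.array(s["t"]),d
def onz(s,px,z):
    c,d=ray(s,px);return c+d*((z-c[2])/d[:,2])[:,None]
def proj(s,X):
    K=np.array([[s["fx"],0,s["cx"]],[0,s["fy"],s["cy"]],[0,0,1]])
    return cv2.projectPoints(np.array(X,float).reshape(-1,3),cv2.Rodrigues(np.array(s["R"]))[0],np.array(s["t"],float),K,np.array(s["dist_coeffs"]))[0].reshape(-1,2)
def blobs(m,amin):
    c,_=cv2.findContours(m.astype(np.uint8),cv2.RETR_EXTERNAL,cv2.CHAIN_APPROX_NONE)
    return sorted([k for k in c if cv2.contourArea(k)>amin],key=cv2.contourArea,reverse=True)
E
python3 - <<'E'
import pickle;from h import *
d=pickle.load(open("s0.pkl","rb"))
W={}
for n in("top","scene"):
    s=d[n];f=s["frame"].astype(int);hsv=cv2.cvtColor(s["frame"],cv2.COLOR_BGR2HSV)
    m=(hsv[...,0]>100)&(hsv[...,0]<125)&(hsv[...,1]>170)&(hsv[...,2]>120)
    k=blobs(m,200)[0]
    w=onz(s,k.reshape(-1,2),.07)
    r=cv2.minAreaRect((w[:,:2]*1000).astype(np.float32));print(n,"window",r)
    m=(hsv[...,0]>12)&(hsv[...,0]<32)&(hsv[...,1]>45)&(hsv[...,2]>150)
    for k in blobs(m,25):
        p=onz(s,k.reshape(-1,2),.019);c=cv2.minEnclosingCircle((p[:,:2]*1000).astype(np.float32))
        r=cv2.fitEllipse((p[:,:2]*1000).astype(np.float32));print("beige",k.mean(0),c,r)
E
```

```text
top window ((478.53326416015625, 193.2959747314453), (149.6774444580078, 188.70596313476562), 2.333057165145874)
beige [[412.         291.96666667]] ((439.5889587402344, -196.0864715576172), 25.70180892944336) ((439.49249267578125, -196.30770874023438), (48.826942443847656, 49.31343460083008), 96.29059600830078)
beige [[418.20689655 246.27586207]] ((548.34130859375, -213.21405029296875), 12.9596586227417) ((548.455810546875, -213.00857543945312), (24.286222457885742, 24.400264739990234), 16.344240188598633)
scene window ((442.913818359375, 191.74464416503906), (89.68546295166016, 195.1394805908203), 1.560331106185913)
beige [[281.79069767 192.8372093 ]] ((438.3529968261719, -196.61595153808594), 25.714881896972656) ((438.9129333496094, -196.7086181640625), (46.88959503173828, 48.60258483886719), 3.1448934078216553)
beige [[345.         228.22727273]] ((465.9853515625, 23.696887969970703), 30.554353713989258) ((466.59478759765625, 23.95186424255371), (10.965697288513184, 65.01404571533203), 2.87829852104187)
beige [[256.66666667 217.14285714]] ((549.5743408203125, -212.3672637939453), 12.315871238708496) ((549.74462890625, -212.58880615234375), (21.45145606994629, 22.986743927001953), 125.97554016113281)
```

```bash
cat >> h.py <<'E'
from scipy.spatial.transform import Rotation as Ro
def plan(o,pos,quat=None):
    "shift (units of 40 mm) and turn (units of 180 deg) in the present tool axes"
    r=Ro.from_quat(o["eef_rot"]);v=r.inv().apply(np.array(pos)-o["ee_pos"])/.04
    w=np.zeros(3) if quat is None else (r.inv()*Ro.from_quat(quat)).as_rotvec()/np.pi
    print("shift",np.round(v,3),"turn",np.round(w,4))
YAW=np.radians(2.3)
def toolq(t,yaw=YAW): # tool pointing down, pitched forward by t (rad), x along illuminator y
    z=np.array([np.sin(t),0,-np.cos(t)]);x=np.array([0,1.,0]);M=np.c_[x,np.cross(z,x),z]
    return (Ro.from_euler("z",yaw)*Ro.from_matrix(M)).as_quat()
E
python3 - <<'E'
import pickle;from h import *;from cell import ctrl
from scipy.optimize import minimize_scalar
d=pickle.load(open("s0.pkl","rb"))
s=d["top"];g=cv2.cvtColor(s["frame"],cv2.COLOR_BGR2GRAY)
print("col412 rows",list(zip(range(308,330),g[308:330,412])));print("row292",g[292,355:366],g[292,438:454])
print("bin walls top z.06",onz(s,[[412,323],[362,292],[449,292]],.06).round(3).tolist())
W=np.array([.4785,.1933,.07]);ex=np.array([np.cos(YAW),np.sin(YAW),0]);ey=np.array([-ex[1],ex[0],0])
H=W+.127*ex+[0,0,.022];print("hinge",H)
hs=cv2.cvtColor(s["frame"],cv2.COLOR_BGR2HSV)
print("handle col 228 px",[(r,s["frame"][r,228].tolist()) for r in range(166,186)])
for a in(1.62,1.66,1.7,1.75):
    B=H-.22*np.cos(a)*ex+[0,0,.22*np.sin(a)]
    print(a,B.round(4),proj(s,[B-.06*ey,B,B+.06*ey]).round(1).tolist(),proj(d["scene"],[B-.06*ey,B,B+.06*ey]).round(1).tolist())
plan(ctrl.get_obs(),[.439,-.1964,.15],toolq(0))
E
```

```text
col412 rows [(308, np.uint8(103)), (309, np.uint8(103)), (310, np.uint8(103)), (311, np.uint8(104)), (312, np.uint8(104)), (313, np.uint8(103)), (314, np.uint8(104)), (315, np.uint8(104)), (316, np.uint8(103)), (317, np.uint8(103)), (318, np.uint8(103)), (319, np.uint8(101)), (320, np.uint8(98)), (321, np.uint8(93)), (322, np.uint8(91)), (323, np.uint8(87)), (324, np.uint8(93)), (325, np.uint8(100)), (326, np.uint8(102)), (327, np.uint8(102)), (328, np.uint8(105)), (329, np.uint8(108))]
row292 [104 101 100  97  87  73  78  85  84  86  97] [ 94  93  92  85  69  54  49  49  54  71  90 103 107 108 108 108]
bin walls top z.06 [[0.367, -0.188, 0.06], [0.436, -0.075, 0.06], [0.438, -0.274, 0.06]]
hinge [0.60539769 0.19839674 0.092     ]
handle col 228 px [(166, [107, 107, 107]), (167, [109, 108, 108]), (168, [108, 106, 106]), (169, [110, 109, 108]), (170, [118, 115, 115]), (171, [128, 125, 125]), (172, [129, 126, 127]), (173, [120, 118, 118]), (174, [105, 102, 103]), (175, [94, 93, 93]), (176, [99, 99, 99]), (177, [106, 106, 106]), (178, [104, 106, 111]), (179, [89, 102, 125]), (180, [60, 97, 146]), (181, [28, 92, 151]), (182, [15, 79, 130]), (183, [19, 65, 106]), (184, [19, 58, 96]), (185, [21, 58, 96])]
1.62 [0.6162 0.1988 0.3117] [[257.0, 185.5], [224.8, 186.5], [192.7, 187.5]] [[365.3, 215.4], [392.5, 225.6], [420.4, 236.2]]
1.66 [0.625  0.1992 0.3111] [[257.0, 181.0], [224.9, 182.0], [192.8, 183.1]] [[363.6, 218.6], [390.9, 228.9], [418.9, 239.6]]
1.7 [0.6337 0.1995 0.3102] [[257.0, 176.6], [225.0, 177.6], [193.0, 178.7]] [[361.8, 221.9], [389.2, 232.3], [417.3, 243.1]]
1.75 [0.6446 0.2    0.3085] [[257.1, 171.2], [225.1, 172.2], [193.3, 173.3]] [[359.6, 226.3], [387.1, 236.8], [415.3, 247.6]]
shift [ 9.2   -9.114  2.674] turn [-5.00e-04 -4.00e-04 -4.24e-01]
```

Emit:
apply_moves(
  commands=[
    [0,0,0,0,0,-0.0385,0.16],
    [0,0,0,0,0,-0.0385,0.16],
    [0,0,0,0,0,-0.0385,0.16],
    [0,0,0,0,0,-0.0385,0.16],
    [0,0,0,0,0,-0.0385,0.16],
    [0,0,0,0,0,-0.0385,0.16],
    [0,0,0,0,0,-0.0385,0.16],
    [0,0,0,0,0,-0.0385,0.16],
    [0,0,0,0,0,-0.0385,0.16],
    [0,0,0,0,0,-0.0385,0.16],
    [0,0,0,0,0,-0.0385,0.16],
    [0,0,0,0,0,0,0.16],
    [0,0,0,0,0,0,0.16],
  ],
  grip_force=10,
)

```text
time_s: 1.4
ee_pos: [0.1857, -0.6487, 0.2569]
eef_rot: [0.694, 0.72, 0.0, -0.0]
contact_force: [-0.5, 0.4, 0.2]
opening: 0.0738
finger_force: 0.0
```

```bash
python3 - <<'E'
from h import *;from cell import ctrl
o=ctrl.get_obs();print(o["qpos"],o["opening"]);plan(o,[.439,-.1964,.15],toolq(0))
E
```

```text
[-1.32887454e+00  2.64225691e-01  1.60449949e+00  3.74209075e-05
  1.27365431e+00 -1.36449046e+00] 0.07376903575567495
shift [11.073  6.731  2.681] turn [-0.     -0.0002 -0.0014]
```

Emit:
apply_moves(
  commands=[
    [0.3,0.18,0.05,0,0,0,0.16],
    [0.6,0.36,0.1,0,0,0,0.16],
    [0.7,0.42,0.15,0,0,0,0.16],
    [0.75,0.46,0.2,0,0,0,0.16],
    [0.75,0.46,0.2,0,0,0,0.16],
    [0.75,0.46,0.2,0,0,0,0.16],
    [0.75,0.46,0.2,0,0,0,0.16],
    [0.75,0.46,0.2,0,0,0,0.16],
    [0.75,0.46,0.2,0,0,0,0.16],
    [0.75,0.46,0.2,0,0,0,0.16],
    [0.75,0.46,0.2,0,0,0,0.16],
    [0.75,0.46,0.2,0,0,0,0.16],
    [0.75,0.46,0.2,0,0,0,0.16],
    [0.7,0.42,0.2,0,0,0,0.16],
    [0.65,0.39,0.1,0,0,0,0.16],
    [0.4,0.24,0.08,0,0,0,0.16],
    [0.223,0.121,0.001,0,0,0,0.16],
    [0,0,0,0,0,0,0.16],
    [0,0,0,0,0,0,0.16],
  ],
)

```text
time_s: 3.3
ee_pos: [0.4376, -0.1961, 0.1504]
eef_rot: [0.693, 0.721, -0.0, 0.0]
contact_force: [1.4, -0.8, -0.5]
opening: 0.0743
finger_force: 0.0
```

```bash
python3 - <<'E'
from h import *;from cell import ctrl,snapshot
o=ctrl.get_obs();plan(o,[.439,-.1964,.026],toolq(0));s=snapshot("wrist")
M=np.array(s["mount"]);T=np.eye(4);T[:3,:3]=Ro.from_quat(o["eef_rot"]).as_matrix();T[:3,3]=o["ee_pos"]
C=np.linalg.inv(T@M);s["R"]=C[:3,:3];s["t"]=C[:3,3]
hsv=cv2.cvtColor(s["frame"],cv2.COLOR_BGR2HSV);m=(hsv[...,0]>12)&(hsv[...,0]<32)&(hsv[...,1]>45)&(hsv[...,2]>130)
for k in blobs(m,200):
    p=onz(s,k.reshape(-1,2),.019);print(k.mean(0),cv2.minEnclosingCircle((p[:,:2]*1000).astype(np.float32)))
cv2.imwrite("pics/w1.png",s["frame"]);print(M.round(3).tolist())
E
```

```text
shift [-0.007  0.034  3.11 ] turn [ 0.      0.0002 -0.0005]
[[321.06829268 231.77073171]] ((438.01666259765625, -199.00621032714844), 25.5961971282959)
[[474.06122449 260.06122449]] ((545.6022338867188, -215.1007537841797), 12.854376792907715)
[[-0.0, -0.947, -0.32, 0.081], [1.0, -0.0, 0.0, -0.002], [-0.0, -0.32, 0.947, -0.127], [0.0, 0.0, 0.0, 1.0]]
```

View pics/w1.png

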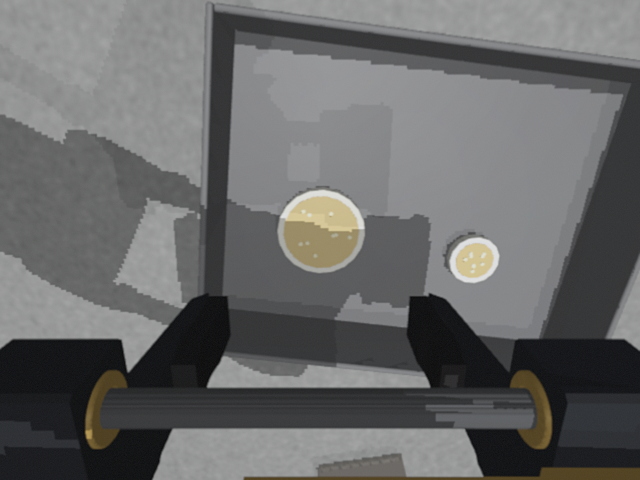

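The wrist view shows the large dish at (321,231), centred between the fingers. The small dish at (474,260) is clear of them. All three views agree to within 3 mm, so I'm going down.

Emit:
apply_moves(
  commands=[
    [-0.03,0.03,0.3,0,0,0,0.16],
    [0,0,0.5,0,0,0,0.16],
    [0,0,0.6,0,0,0,0.16],
    [0,0,0.6,0,0,0,0.16],
    [0,0,0.5,0,0,0,0.16],
    [0,0,0.3,0,0,0,0.16],
    [0,0,0.2,0,0,0,0.16],
    [0,0,0.1,0,0,0,0.16],
    [0,0,0,0,0,0,0.16],
    [0,0,0,0,0,0,0.16],
  ],
)

```text
time_s: 4.35
ee_pos: [0.4397, -0.1975, 0.0269]
eef_rot: [0.693, 0.721, 0.0, 0.001]
contact_force: [0.9, -0.2, -0.3]
opening: 0.074
finger_force: 0.0
```

Emit:
apply_moves(
  commands=[
    [0,0,0,0,0,0,0.25],
    [0,0,0,0,0,0,0.3],
    [0,0,0,0,0,0,0.4],
    [0,0,0,0,0,0,0.5],
    [0,0,0,0,0,0,0.5],
    [0,0,0,0,0,0,0.5],
  ],
  grip_force=8,
)

```text
time_s: 4.95
ee_pos: [0.4395, -0.1973, 0.0267]
eef_rot: [0.693, 0.721, 0.0, 0.0]
contact_force: [-1.2, 0.1, 5.7]
opening: 0.0594
finger_force: 8.0
```

Emit:
apply_moves(
  commands=[
    [0,0,-0.1,0,0,0,0.5],
    [0,0,-0.2,0,0,0,0.5],
    [0,0,-0.4,0,0,0,0.5],
    [0,0,-0.6,0,0,0,0.5],
    [0,0,-0.6,0,0,0,0.5],
    [0,0,-0.6,0,0,0,0.5],
    [0,0,-0.6,0,0,0,0.5],
    [0,0,-0.3,0,0,0,0.5],
    [0,0,-0.1,0,0,0,0.5],
    [0,0,0,0,0,0,0.5],
  ],
)

```text
time_s: 5.95
ee_pos: [0.439, -0.1972, 0.1662]
eef_rot: [0.693, 0.721, 0.0, 0.0]
contact_force: [-0.1, 0.9, -2.2]
opening: 0.0596
finger_force: 8.0
```

```bash
python3 - <<'E'
from h import *;from cell import ctrl,snapshot
o=ctrl.get_obs();print(o["opening"],o["finger_force"],o["contact_force"]);plan(o,[.4785,.1933,.15],toolq(0));s=snapshot("wrist")
cv2.imwrite("pics/w2.png",s["frame"])
E
```

```text
0.05962196707524747 7.999995052814484 [-0.11502075  0.91830343 -2.16109566]
shift [9.716 1.363 0.404] turn [ 0.0001  0.0001 -0.0005]
```

View pics/w2.png

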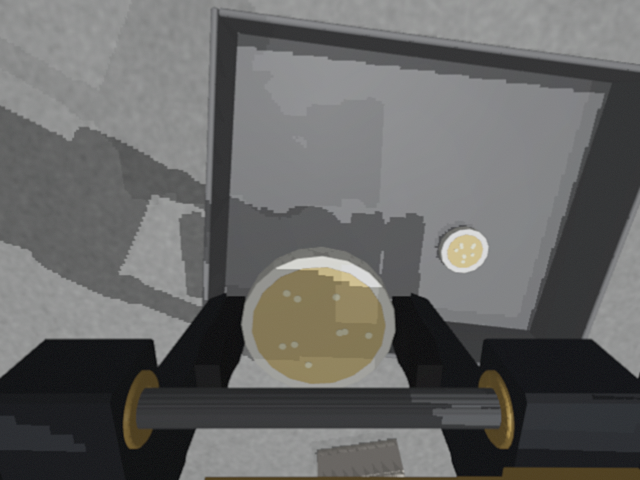

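The dish is held flat between the fingers at (320,318), and the small dish is untouched. I'm carrying it to the window.

Emit:
apply_moves(
  commands=[
    [0.15,0.02,0,0,0,0,0.5],
    [0.3,0.04,0,0,0,0,0.5],
    [0.5,0.07,0,0,0,0,0.5],
    [0.65,0.09,0,0,0,0,0.5],
    [0.75,0.1,0,0,0,0,0.5],
    [0.8,0.11,0,0,0,0,0.5],
    [0.8,0.11,0,0,0,0,0.5],
    [0.8,0.11,0,0,0,0,0.5],
    [0.8,0.11,0,0,0,0,0.5],
    [0.8,0.11,0,0,0,0,0.5],
    [0.8,0.11,0,0,0,0,0.5],
    [0.75,0.1,0,0,0,0,0.5],
    [0.65,0.09,0,0,0,0,0.5],
    [0.5,0.08,0.1,0,0,0,0.5],
    [0.35,0.06,0.1,0,0,0,0.5],
    [0.2,0.03,0.1,0,0,0,0.5],
    [0.11,0.02,0.1,0,0,0,0.5],
    [0,0,0,0,0,0,0.5],
    [0,0,0,0,0,0,0.5],
  ],
)

```text
time_s: 7.9
ee_pos: [0.4782, 0.1924, 0.1498]
eef_rot: [0.694, 0.72, -0.0, -0.0]
contact_force: [0.4, 0.1, -0.1]
opening: 0.0597
finger_force: 8.0
```

```bash
cat >> h.py <<'E'
def wrist(o,s):
    M=np.array(s["mount"]);T=np.eye(4);T[:3,:3]=Ro.from_quat(o["eef_rot"]).as_matrix();T[:3,3]=o["ee_pos"]
    C=np.linalg.inv(T@M);s["R"]=C[:3,:3];s["t"]=C[:3,3];return s
E
python3 - <<'E'
from h import *;from cell import ctrl,snapshot
o=ctrl.get_obs();print(o["opening"],o["finger_force"],o["contact_force"],o["qpos"]);plan(o,[.4785,.1933,.093],toolq(0))
s=wrist(o,snapshot("wrist"));f=s["frame"]
hsv=cv2.cvtColor(f,cv2.COLOR_BGR2HSV);m=(hsv[...,0]>12)&(hsv[...,0]<32)&(hsv[...,1]>45)&(hsv[...,2]>110)
m[395:]=0
for k in blobs(m,2000)[:2]:
    p=onz(s,k.reshape(-1,2),o["ee_pos"][2]-.0078);print(k.mean(0),cv2.minEnclosingCircle((p[:,:2]*1000).astype(np.float32)))
cv2.imwrite("pics/w3.png",f)
s=snapshot("top");cv2.imwrite("pics/top3.png",s["frame"])
E
```

```text
0.05965207424284051 7.999906986951828 [ 0.42302122  0.10005674 -0.08104809] [ 3.34438958e-01  5.81610616e-02  2.05103339e+00 -3.04701307e-04
  1.03329667e+00  2.96645182e-01]
shift [0.022 0.01  1.421] turn [-0.0002  0.0002 -0.0007]
[[617.17189632 209.0313779 ]] ((586.2513427734375, 235.52139282226562), 64.31163024902344)
[[318.18413598 325.20396601]] ((476.6649475097656, 191.05133056640625), 25.739124298095703)
```

View pics/w3.png

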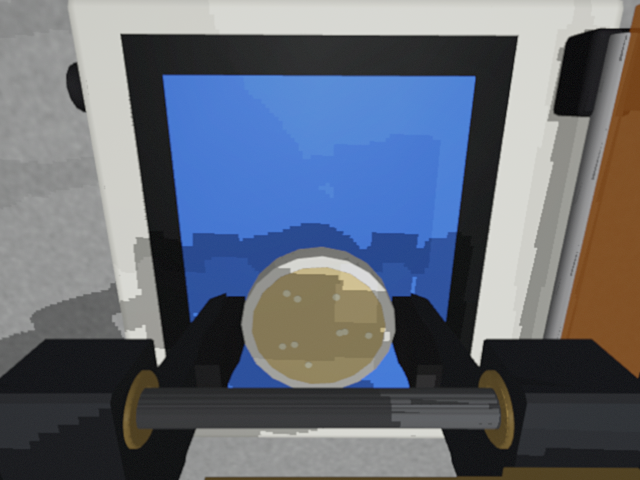

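The dish is over the blue window, whose edges line up with the picture. The shield still stands open on the right. I'm lowering.

Emit:
apply_moves(
  commands=[
    [0.03,0.01,0.1,0,0,0,0.5],
    [0.02,0,0.25,0,0,0,0.5],
    [0,0,0.3,0,0,0,0.5],
    [0,0,0.3,0,0,0,0.5],
    [0,0,0.2,0,0,0,0.5],
    [0,0,0.1,0,0,0,0.5],
    [0,0,0.07,0,0,0,0.5],
    [0,0,0.04,0,0,0,0.5],
    [0,0,0,0,0,0,0.5],
    [0,0,0,0,0,0,0.5],
  ],
)

```text
time_s: 9.0
ee_pos: [0.4791, 0.1952, 0.0962]
eef_rot: [0.693, 0.721, 0.0, 0.0]
contact_force: [0.1, 0.0, 0.1]
opening: 0.0599
finger_force: 8.0
```

Emit:
apply_moves(
  commands=[
    [0,0,0.02,0,0,0,0.5],
    [0,0,0.02,0,0,0,0.5],
    [0,0,0,0,0,0,0.5],
  ],
)

```text
time_s: 9.3
ee_pos: [0.4788, 0.1951, 0.0942]
eef_rot: [0.693, 0.721, 0.0, 0.0]
contact_force: [-0.8, 0.1, 0.4]
opening: 0.0595
finger_force: 8.0
```

Emit:
apply_moves(
  commands=[
    [0,0,0.02,0,0,0,0.5],
    [0,0,0.01,0,0,0,0.5],
    [0,0,0,0,0,0,0.5],
  ],
)

```text
time_s: 9.6
ee_pos: [0.4787, 0.1951, 0.0929]
eef_rot: [0.693, 0.721, -0.0, -0.0]
contact_force: [0.5, 0.1, -0.9]
opening: 0.0597
finger_force: 8.0
```

Emit:
apply_moves(
  commands=[
    [0,0,0.01,0,0,0,0.5],
    [0,0,0,0,0,0,0.5],
  ],
)

```text
time_s: 9.8
ee_pos: [0.4787, 0.1951, 0.0928]
eef_rot: [0.693, 0.721, -0.0, -0.0]
contact_force: [-1.0, -0.6, 2.3]
opening: 0.0597
finger_force: 8.0
```

Contact: the tool stopped sinking and the force rose. I'm opening gently and lifting.

Emit:
apply_moves(
  commands=[
    [0,0,0,0,0,0,0.3],
    [0,0,0,0,0,0,0.27],
    [0,0,0,0,0,0,0.22],
    [0,0,0,0,0,0,0.18],
    [0,0,0,0,0,0,0.18],
    [0,0,-0.1,0,0,0,0.18],
    [0,0,-0.3,0,0,0,0.18],
    [0,0,-0.6,0,0,0,0.18],
    [0,0,-0.9,0,0,0,0.18],
    [0,0,-1,0,0,0,0.1],
    [0,0,-1,0,0,0,0],
    [0,0,-1,0,0,0,0],
    [0,0,-1,0,0,0,0],
    [0,0,-1,0,0,0,0],
    [0,0,-0.7,0,0,0,0],
    [0,0,-0.3,0,0,0,0],
    [0,0,0,0,0,0,0],
    [0,0,0,0,0,0,0],
  ],
)

```text
time_s: 11.6
ee_pos: [0.4783, 0.1949, 0.4073]
eef_rot: [0.693, 0.721, -0.001, -0.0]
contact_force: [0.1, 0.0, -1.2]
opening: 0.0884
finger_force: 0.0
```

```bash
python3 - <<'E'
from h import *;from cell import ctrl,snapshot
o=ctrl.get_obs();print(o["ee_pos"],o["opening"],o["contact_force"])
s=wrist(o,snapshot("wrist"));f=s["frame"];cv2.imwrite("pics/w4.png",f)
hsv=cv2.cvtColor(f,cv2.COLOR_BGR2HSV)
m=(hsv[...,0]>12)&(hsv[...,0]<32)&(hsv[...,1]>45)&(hsv[...,2]>110)
for k in blobs(m,300)[:4]:
    p=onz(s,k.reshape(-1,2),.085);print(k.mean(0),cv2.minEnclosingCircle((p[:,:2]*1000).astype(np.float32)))
m=(hsv[...,0]>100)&(hsv[...,0]<125)&(hsv[...,1]>130)&(hsv[...,2]>60)
k=blobs(m,2000)[0];print("win",cv2.minAreaRect((onz(s,k.reshape(-1,2),.07)[:,:2]*1000).astype(np.float32)))
s=snapshot("top");cv2.imwrite("pics/top4.png",s["frame"])
E
```

```text
[0.47825907 0.19491605 0.40731429] 0.08837674069906674 [ 0.13191602  0.02310977 -1.17812472]
[[508.34657837 187.57284768]] ((712.235595703125, 148.51023864746094), 199.184326171875)
[[319.00806452 179.4516129 ]] ((477.25433349609375, 193.03851318359375), 25.372982025146484)
win ((476.63751220703125, 190.52789306640625), (152.91897583007812, 192.3053436279297), 2.027535915374756)
```

View pics/w4.png

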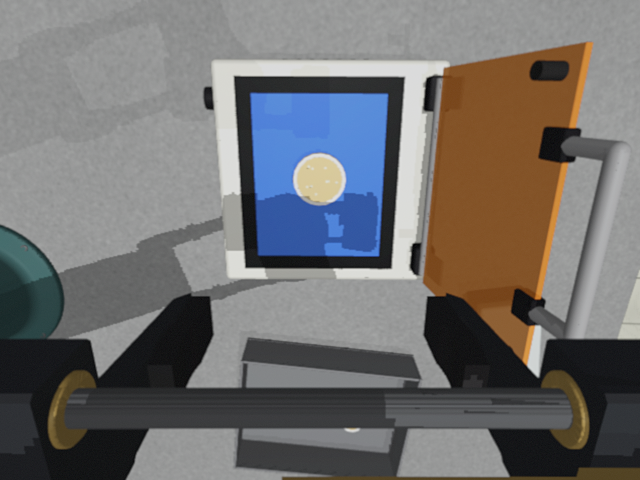

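The wrist view shows the dish upright at (319,179), 0.6 and 2.5 mm from the window centre. The shield is open and the bar runs from (617,150) to (575,335). Next I'll check the bar's position against this view.

```bash
python3 - <<'E'
from h import *;from cell import ctrl,snapshot
o=ctrl.get_obs();s=wrist(o,snapshot("wrist"))
W=np.array([.4785,.1933,.07]);ex=np.array([np.cos(YAW),np.sin(YAW),0]);ey=np.array([-ex[1],ex[0],0]);H=W+.127*ex+[0,0,.022]
for a in(1.66,1.7,1.74,1.75):
    B=H-.22*np.cos(a)*ex+[0,0,.22*np.sin(a)];print(a,B.round(4),proj(s,[B-.06*ey,B,B+.06*ey]).round(0).tolist())
g=s["frame"]
for r in(200,250,300):print(r,[(c,g[r,c].tolist()) for c in range(570,636,4)])
plan(o,[.642,.2,.41],toolq(0))
E
```

```text
1.66 [0.625  0.1992 0.3111] [[552.0, 337.0], [570.0, 249.0], [593.0, 146.0]]
1.7 [0.6337 0.1995 0.3102] [[564.0, 337.0], [584.0, 249.0], [608.0, 145.0]]
1.74 [0.6424 0.1999 0.3089] [[577.0, 335.0], [598.0, 248.0], [622.0, 145.0]]
1.75 [0.6446 0.2    0.3085] [[580.0, 335.0], [601.0, 248.0], [626.0, 145.0]]
200 [(570, [153, 152, 153]), (574, [153, 154, 152]), (578, [154, 154, 153]), (582, [157, 158, 157]), (586, [155, 156, 155]), (590, [155, 155, 154]), (594, [158, 158, 157]), (598, [76, 74, 74]), (602, [112, 110, 111]), (606, [143, 142, 142]), (610, [164, 163, 163]), (614, [178, 176, 176]), (618, [174, 173, 173]), (622, [155, 155, 155]), (626, [155, 156, 155]), (630, [154, 154, 153]), (634, [158, 159, 157])]
250 [(570, [151, 152, 150]), (574, [155, 156, 155]), (578, [152, 153, 151]), (582, [156, 156, 156]), (586, [72, 71, 70]), (590, [112, 111, 112]), (594, [144, 143, 142]), (598, [165, 164, 163]), (602, [177, 176, 175]), (606, [174, 172, 172]), (610, [157, 157, 156]), (614, [153, 153, 152]), (618, [158, 158, 157]), (622, [159, 160, 159]), (626, [155, 156, 155]), (630, [152, 152, 152]), (634, [148, 148, 148])]
300 [(570, [158, 160, 158]), (574, [72, 72, 72]), (578, [111, 110, 110]), (582, [145, 144, 143]), (586, [164, 164, 163]), (590, [176, 175, 174]), (594, [171, 170, 170]), (598, [151, 151, 151]), (602, [158, 158, 157]), (606, [153, 153, 152]), (610, [152, 152, 152]), (614, [152, 153, 152]), (618, [154, 154, 153]), (622, [151, 152, 151]), (626, [151, 151, 150]), (630, [151, 152, 151]), (634, [183, 194, 194])]
shift [-0.028  4.103 -0.111] turn [-0.0012  0.0004 -0.0005]
```

The wrist and top views both give a = 1.74, so the bar is at (0.642, 0.200, 0.309).

Emit:
apply_moves(
  commands=[
    [0,0.2,0,0,0,0,0],
    [0,0.5,0,0,0,0,0],
    [0,0.7,0,0,0,0,0],
    [-0.03,0.8,0,0,0,0,0],
    [0,0.8,0,0,0,0,0],
    [0,0.6,0,0,0,0,0],
    [0,0.35,0,0,0,0,0],
    [0,0.15,0,0,0,0,0],
    [0,0,0.2,0,0,0,0],
    [0,0,0.4,0,0,0,0],
    [0,0,0.5,0,0,0,0],
    [0,0,0.5,0,0,0,0],
    [0,0,0.4,0,0,0,0],
    [0,0,0.2,0,0,0,0],
    [0,0,0.1,0,0,0,0],
    [0,0,0,0,0,0,0],
    [0,0,0,0,0,0,0],
  ],
)

```text
time_s: 13.45
ee_pos: [0.6431, 0.2003, 0.3177]
eef_rot: [0.693, 0.721, 0.001, 0.0]
contact_force: [-0.6, -0.0, 1.0]
opening: 0.0884
finger_force: 0.0
```

```bash
python3 - <<'E'
from h import *;from cell import ctrl,snapshot
o=ctrl.get_obs();print(o["qpos"],o["contact_force"]);plan(o,[.642,.2,.309],toolq(0))
cv2.imwrite("pics/w5.png",snapshot("wrist")["frame"])
E
```

```text
[2.64972245e-01 2.31185944e-01 1.53428922e+00 3.73191999e-05
 1.37434617e+00 2.26476782e-01] [-0.62159942 -0.00321687  1.04993837]
shift [-0.007 -0.028  0.217] turn [ 0.0005 -0.0001 -0.0005]
```

View pics/w5.png

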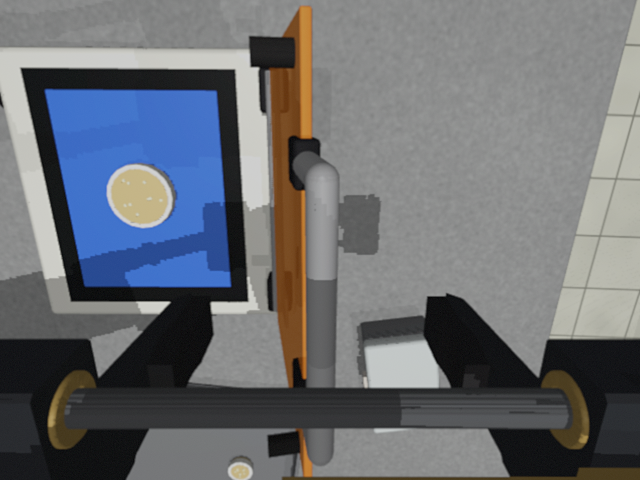

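The bar at column 321 is centred between the fingers, and the dish sits on the window. I'm going down the last 8 mm and closing.

Emit:
apply_moves(
  commands=[
    [0,-0.02,0.1,0,0,0,0],
    [0,0,0.1,0,0,0,0],
    [0,0,0,0,0,0,0.3],
    [0,0,0,0,0,0,0.6],
    [0,0,0,0,0,0,0.75],
    [0,0,0,0,0,0,0.85],
    [0,0,0,0,0,0,0.95],
    [0,0,0,0,0,0,1],
    [0,0,0,0,0,0,1],
    [0,0,0,0,0,0,1],
  ],
  grip_force=15,
)

```text
time_s: 14.5
ee_pos: [0.6419, 0.2001, 0.3086]
eef_rot: [0.693, 0.721, -0.0, 0.0]
contact_force: [-0.7, 0.4, 0.5]
opening: 0.0262
finger_force: 0.0
```

```bash
python3 - <<'E'
from h import *;from cell import ctrl
o=ctrl.get_obs();print(o["ee_pos"],o["opening"],o["contact_force"],o["ft_torque"])
ex=np.array([np.cos(YAW),np.sin(YAW),0]);H=np.array([.4785,.1933,.07])+.127*ex+[0,0,.022]
v=o["ee_pos"]-H;u=v@ex;print("radius",np.hypot(u,v[2]),"a",np.arctan2(v[2],-u))
a0=np.arctan2(v[2],-u)
# path: rows with a decreasing, tool pitch t from 0 to 30 deg, 20 steps
N=24;e=0.5-0.5*np.cos(np.pi*np.arange(N+1)/N)
A=a0+(np.pi/4-a0)*e;T=np.radians(30)*e
P=[H-.22*np.cos(a)*ex+[0,0,.22*np.sin(a)] for a in A]
for i in range(N):
    r=Ro.from_quat(toolq(T[i]));d=r.inv().apply(P[i+1]-P[i])/.04;w=(r.inv()*Ro.from_quat(toolq(T[i+1]))).as_rotvec()/np.pi
    print(i,d.round(3),w.round(4))
print(P[-1])
E
```

```text
[0.64189176 0.2001338  0.30860199] 0.026198003175005556 [-0.70265004  0.43934915  0.49578757] [-0.01129402 -0.11251804  0.06633901]
radius 0.21966152331354905 a 1.7378941117923945
0 [ 0.    -0.022 -0.004] [-0.0007  0.      0.    ]
1 [ 0.    -0.066 -0.011] [-0.0021  0.     -0.    ]
2 [-0.    -0.109 -0.016] [-0.0035 -0.      0.    ]
3 [-0.    -0.15  -0.021] [-0.0048 -0.     -0.    ]
4 [ 0.    -0.189 -0.023] [-0.0061  0.     -0.    ]
5 [-0.    -0.225 -0.023] [-0.0072  0.     -0.    ]
6 [ 0.    -0.257 -0.021] [-0.0082 -0.      0.    ]
7 [-0.    -0.284 -0.016] [-0.0091  0.     -0.    ]
8 [-0.    -0.307 -0.01 ] [-0.0098 -0.      0.    ]
9 [ 0.    -0.324 -0.002] [-0.0103  0.     -0.    ]
10 [ 0.    -0.336  0.008] [-0.0107  0.      0.    ]
11 [-0.    -0.341  0.017] [-0.0109 -0.     -0.    ]
12 [-0.    -0.341  0.027] [-0.0109  0.      0.    ]
13 [-0.    -0.334  0.036] [-0.0107  0.     -0.    ]
14 [ 0.    -0.322  0.043] [-0.0103 -0.      0.    ]
15 [-0.    -0.303  0.048] [-0.0098  0.     -0.    ]
16 [ 0.    -0.28   0.051] [-0.0091 -0.      0.    ]
17 [ 0.    -0.252  0.052] [-0.0082  0.     -0.    ]
18 [ 0.    -0.22   0.049] [-0.0072 -0.      0.    ]
19 [-0.    -0.185  0.044] [-0.0061  0.     -0.    ]
20 [ 0.    -0.147  0.037] [-0.0048 -0.      0.    ]
21 [-0.    -0.107  0.028] [-0.0035  0.      0.    ]
22 [-0.    -0.065  0.017] [-0.0021 -0.      0.    ]
23 [ 0.    -0.022  0.006] [-0.0007  0.      0.    ]
[0.44995952 0.1921537  0.24756349]
```

Emit:
apply_moves(
  commands=[
    [0,0,0,0,0,0,1],
    [0,0,0,0,0,0,1],
    [0,0,0,0,0,0,1],
    [0,0,0,0,0,0,1],
    [0,0,0,0,0,0,1],
  ],
  grip_force=25,
)

```text
time_s: 15.0
ee_pos: [0.642, 0.2002, 0.3087]
eef_rot: [0.693, 0.721, 0.0, 0.0]
contact_force: [0.7, -0.5, -0.1]
opening: 0.0111
finger_force: 24.6
```

Emit:
apply_moves(
  commands=[
    [0,-0.022,-0.004,-0.0007,0,0,1],
    [0,-0.066,-0.011,-0.0021,0,0,1],
    [0,-0.109,-0.016,-0.0035,0,0,1],
    [0,-0.15,-0.021,-0.0048,0,0,1],
    [0,-0.19,-0.023,-0.006,0,0,1],
    [0,-0.225,-0.023,-0.0072,0,0,1],
    [0,-0.2,-0.017,-0.0064,0,0,1],
    [0,-0.2,-0.013,-0.0064,0,0,1],
    [0,-0.14,-0.007,-0.0045,0,0,1],
    [0,-0.1,-0.003,-0.0032,0,0,1],
    [0,0,0,0,0,0,1],
  ],
)

```text
time_s: 16.1
ee_pos: [0.5847, 0.1982, 0.3105]
eef_rot: [0.692, 0.719, 0.051, 0.049]
contact_force: [1.4, 2.2, -1.6]
opening: 0.0105
finger_force: 24.8
```

```bash
cat > arc.py <<'E'
from h import *;from cell import ctrl
import sys
o=ctrl.get_obs();print(o["ee_pos"],o["opening"],o["contact_force"],o["ft_torque"],o["qpos"].round(3))
ex=np.array([np.cos(YAW),np.sin(YAW),0]);H=np.array([.4785,.1933,.07])+.127*ex+[0,0,.022]
v=o["ee_pos"]-H;u=v@ex;a0=np.arctan2(v[2],-u);z=Ro.from_quat(o["eef_rot"]).as_matrix()[:,2];t0=np.arctan2(z@ex,-z[2])
print("radius",np.hypot(u,v[2]),"a",np.degrees(a0),"t",np.degrees(t0))
N=int(sys.argv[1]);e=np.linspace(0,1,N+1);A=a0+(np.pi/4-a0)*e;T=t0+(np.radians(float(sys.argv[2]))-t0)*e
P=[H-.22*np.cos(a)*ex+[0,0,.22*np.sin(a)] for a in A];P[0]=o["ee_pos"]
for i in range(N):
    r=Ro.from_quat(toolq(T[i]));d=r.inv().apply(P[i+1]-P[i])/.04;w=(r.inv()*Ro.from_quat(toolq(T[i+1]))).as_rotvec()/np.pi
    print(i,d.round(3),w.round(4))
E
python3 arc.py 12 30
```

```text
[0.58473722 0.19816614 0.31050111] 0.010455497472120786 [ 1.38633069  2.21529222 -1.56321802] [ 0.25401027 -0.28204995  0.02464272] [ 0.306  0.046  1.762 -0.039  1.198  0.278]
radius 0.21947502239753164 a 84.60035412992193 t 8.063361037405253
0 [-0.015 -0.316 -0.019] [-0.0102 -0.      0.    ]
1 [-0.    -0.317  0.003] [-0.0102  0.      0.    ]
2 [ 0.    -0.317  0.011] [-0.0102 -0.      0.    ]
3 [ 0.    -0.316  0.019] [-0.0102  0.      0.    ]
4 [-0.    -0.316  0.027] [-0.0102  0.     -0.    ]
5 [-0.    -0.315  0.035] [-0.0102  0.     -0.    ]
6 [ 0.    -0.314  0.043] [-0.0102 -0.     -0.    ]
7 [-0.    -0.313  0.051] [-0.0102  0.      0.    ]
8 [ 0.    -0.311  0.059] [-0.0102  0.      0.    ]
9 [-0.    -0.31   0.067] [-0.0102 -0.     -0.    ]
10 [ 0.    -0.308  0.075] [-0.0102 -0.      0.    ]
11 [ 0.    -0.306  0.083] [-0.0102 -0.      0.    ]
```

Emit:
apply_moves(
  commands=[
    [0,-0.08,-0.01,-0.0026,0,0,1],
    [0,-0.16,-0.005,-0.0051,0,0,1],
    [0,-0.22,0,-0.0071,0,0,1],
    [0,-0.25,0.005,-0.008,0,0,1],
    [0,-0.25,0.01,-0.008,0,0,1],
    [0,-0.25,0.015,-0.008,0,0,1],
    [0,-0.25,0.02,-0.008,0,0,1],
    [0,-0.2,0.02,-0.0065,0,0,1],
    [0,-0.14,0.013,-0.0045,0,0,1],
    [0,-0.1,0.01,-0.0032,0,0,1],
    [0,0,0,0,0,0,1],
  ],
)

```text
time_s: 17.2
ee_pos: [0.5115, 0.1956, 0.2895]
eef_rot: [0.684, 0.711, 0.119, 0.114]
contact_force: [2.9, 5.2, -4.7]
opening: 0.0104
finger_force: 25.1
```

```bash
python3 arc.py 6 30
```

```text
[0.51153389 0.19562997 0.28953273] 0.010422836158417909 [ 2.8830111   5.21096744 -4.74908199] [ 0.71464714 -0.17279683  0.2234936 ] [ 0.384 -0.184  2.042 -0.133  0.974  0.403]
radius 0.21871498379910018 a 64.57544060805385 t 19.00739081837413
0 [-0.025 -0.314  0.012] [-0.0102  0.      0.    ]
1 [ 0.    -0.309  0.052] [-0.0102 -0.     -0.    ]
2 [-0.    -0.307  0.059] [-0.0102  0.      0.    ]
3 [ 0.    -0.306  0.067] [-0.0102  0.     -0.    ]
4 [-0.    -0.304  0.075] [-0.0102 -0.      0.    ]
5 [-0.    -0.302  0.082] [-0.0102  0.      0.    ]
```

Emit:
apply_moves(
  commands=[
    [0.01,-0.08,0.003,-0.0026,0,0,1],
    [0.01,-0.15,0.015,-0.0051,0,0,1],
    [0.01,-0.22,0.035,-0.0071,0,0,1],
    [0.01,-0.25,0.045,-0.008,0,0,1],
    [0,-0.25,0.052,-0.008,0,0,1],
    [0,-0.25,0.057,-0.008,0,0,1],
    [0,-0.22,0.053,-0.0075,0,0,1],
    [0,-0.18,0.045,-0.006,0,0,1],
    [0,-0.12,0.03,-0.004,0,0,1],
    [0,-0.06,0.015,-0.002,0,0,1],
    [0,0,0,0,0,0,1],
    [0,0,0,0,0,0,1],
  ],
)

```text
time_s: 18.4
ee_pos: [0.453, 0.1937, 0.2479]
eef_rot: [0.67, 0.697, 0.183, 0.177]
contact_force: [7.1, 1.5, -8.4]
opening: 0.0099
finger_force: 25.6
```

```bash
python3 arc.py 1 30; python3 - <<'E'
from h import *;from cell import ctrl,snapshot
o=ctrl.get_obs();f=snapshot("scene")["frame"];cv2.imwrite("pics/sc6.png",f)
f=snapshot("top")["frame"];cv2.imwrite("pics/t6.png",cv2.resize(f[100:400,60:460],(800,600)))
E
```

```text
[0.45295583 0.19371694 0.24793571] 0.009924749575529681 [ 7.06418733  1.52626867 -8.3661445 ] [ 0.20998356 -0.41125237  0.10269112] [ 0.497 -0.359  2.295 -0.323  0.763  0.642]
radius 0.21811530718272612 a 45.63691170788292 t 29.52170762281036
0 [-0.036 -0.071 -0.03 ] [-0.0027 -0.      0.    ]
```

View pics/sc6.png

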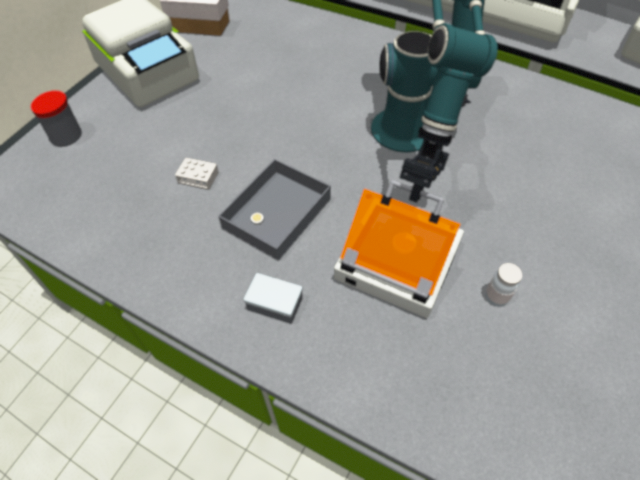

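View pics/t6.png

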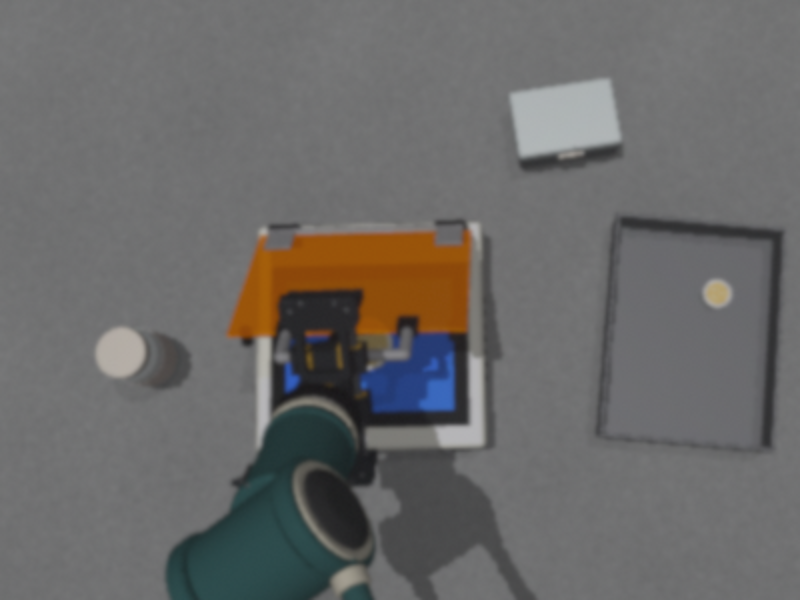

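Both views show the shield about half open and gripped by its bar, with the bystanders unmoved. In the top crop the sheet's free edge runs from (230,337) to (468,332). I'll check the angle against that edge on its own.

```bash
python3 - <<'E'
from h import *;from cell import ctrl,snapshot
ex=np.array([np.cos(YAW),np.sin(YAW),0]);ey=np.array([-ex[1],ex[0],0]);H=np.array([.4785,.1933,.07])+.127*ex+[0,0,.022]
s=snapshot("top");q=snapshot("scene")
for a in np.radians([42,44,45,46,48]):
    P=[H+.185*(-np.cos(a)*ex+[0,0,np.sin(a)])+y*ey for y in(-.12,-.08,.12)]+[H+.22*(-np.cos(a)*ex+[0,0,np.sin(a)])+y*ey for y in(-.05,)]
    print(np.degrees(a).round(),proj(s,P).round(1).tolist(),proj(q,P).round(1).tolist())
f=s["frame"]
for c in(188,280,288):print("top col",c,[(r,f[r,c].tolist()) for r in range(259,276)])
f=q["frame"]
for c in (372,366):print("scene col",c,[(r,f[r,c].tolist()) for r in range(186,202)])
f=s["frame"];print("bar col 255-262",[(r,f[r,256].tolist()) for r in range(266,288)])
E
```

```text
42.0 [[293.8, 269.0], [273.7, 269.6], [173.9, 272.6], [257.4, 282.3]] [[364.4, 188.3], [379.8, 193.9], [460.5, 223.2], [396.7, 184.1]]
44.0 [[293.6, 266.6], [273.5, 267.2], [173.2, 270.2], [257.1, 279.4]] [[363.8, 188.3], [379.3, 193.8], [460.4, 223.3], [396.1, 184.0]]
45.0 [[293.5, 265.3], [273.3, 265.9], [172.9, 268.9], [256.9, 277.9]] [[363.5, 188.2], [379.0, 193.8], [460.3, 223.4], [395.8, 184.0]]
46.0 [[293.4, 264.1], [273.2, 264.7], [172.6, 267.7], [256.7, 276.4]] [[363.1, 188.3], [378.7, 193.9], [460.3, 223.6], [395.5, 184.0]]
48.0 [[293.3, 261.4], [273.0, 262.1], [172.0, 265.1], [256.3, 273.2]] [[362.4, 188.4], [378.1, 194.0], [460.1, 223.8], [394.9, 184.1]]
top col 188 [(259, [10, 86, 155]), (260, [10, 85, 155]), (261, [10, 86, 156]), (262, [10, 86, 156]), (263, [10, 86, 156]), (264, [10, 87, 156]), (265, [10, 88, 157]), (266, [11, 92, 159]), (267, [46, 94, 152]), (268, [84, 106, 138]), (269, [112, 121, 130]), (270, [124, 128, 129]), (271, [126, 130, 130]), (272, [128, 132, 132]), (273, [129, 133, 133]), (274, [130, 133, 134]), (275, [130, 133, 134])]
top col 280 [(259, [11,
[... 1304 characters left out ...]
0, 120, 227]), (194, [0, 115, 223]), (195, [0, 112, 222]), (196, [0, 110, 221]), (197, [0, 112, 222]), (198, [0, 118, 226]), (199, [0, 123, 229]), (200, [0, 124, 229]), (201, [0, 127, 231])]
bar col 255-262 [(266, [66, 71, 114]), (267, [94, 69, 83]), (268, [104, 71, 67]), (269, [106, 75, 68]), (270, [104, 77, 70]), (271, [104, 78, 72]), (272, [103, 78, 72]), (273, [103, 81, 77]), (274, [108, 94, 92]), (275, [118, 113, 113]), (276, [130, 128, 128]), (277, [135, 132, 132]), (278, [126, 123, 124]), (279, [112, 104, 104]), (280, [103, 79, 73]), (281, [108, 61, 45]), (282, [115, 58, 36]), (283, [116, 59, 37]), (284, [116, 58, 35]), (285, [116, 59, 36]), (286, [116, 58, 36]), (287, [116, 59, 35])]
```

Emit:
apply_moves(
  commands=[
    [0,-0.025,0.03,0,0,0,1],
    [0,-0.02,0.03,0,0,0,1],
    [0,0,0,0,0,0,1],
    [0,0,0,0,0,0,1],
    [0,0,0,0,0,0,1],
  ],
)

```text
time_s: 19.1
ee_pos: [0.4525, 0.1938, 0.2471]
eef_rot: [0.671, 0.697, 0.183, 0.177]
contact_force: [-4.0, -1.9, 3.4]
opening: 0.0103
finger_force: 24.2
```

```bash
python3 arc.py 1 30; python3 - <<'E'
from h import *;from cell import ctrl,snapshot
f=snapshot("top")["frame"];print([(r,f[r,256].tolist()) for r in range(272,284)],[(r,f[r,288].tolist()) for r in range(263,269)])
E
```

```text
[0.45254075 0.19378091 0.24705564] 0.01031116457690048 [-4.01954193 -1.93439612  3.37640528] [-0.24598834  0.46727561 -0.13422309] [ 0.498 -0.359  2.296 -0.324  0.761  0.645]
radius 0.21777622331728086 a 45.39748799478093 t 29.534360184151613
0 [-0.038 -0.051 -0.044] [-0.0026 -0.      0.    ]
[(272, [103, 78, 72]), (273, [100, 77, 72]), (274, [99, 86, 83]), (275, [110, 105, 105]), (276, [127, 124, 124]), (277, [136, 132, 134]), (278, [131, 128, 128]), (279, [119, 113, 113]), (280, [108, 90, 87]), (281, [111, 69, 57]), (282, [115, 60, 41]), (283, [116, 59, 35])] [(263, [10, 77, 143]), (264, [10, 82, 146]), (265, [10, 72, 130]), (266, [22, 54, 94]), (267, [30, 37, 56]), (268, [34, 34, 39])]
```

```bash
python3 -c "
from cell import ctrl
print(ctrl.hand_in())"
```

```text
the job is handed in; nothing more can be done
None
```

The larger dish is right way up within about 3 mm of the window's centre, the gripper is holding the shield by its handle at about 45.4 degrees, the bystanders weren't touched, and the job was handed in at about 19 s.

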